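Load a harmonica body under the spring clip of the reed jig

TASK

Load the harmonica body (the pearwood comb between its tarnished brass reed plates, lying on the aluminium jig) for reed work: press the tail of the jig's spring clip down with one fingertip and, while holding it down, push the harmonica body along the bed with the other fingertip, in beneath the clip's lip until its whole long edge sits flush against the fence. Then let the clip spring down onto it and draw the hand clear. Only push the harmonica body, never pick it up, and leave the other things on the bench where they are.

Things in the scene. Friction and masses are not known exactly. Their poses are not given: they have to be found in the camera images.
- jig: Aluminium jig fixed to the bench: plate 147 x 150 mm, 12 mm thick, its top is the bed. Frame: x is the way the harmonica body is pushed in (over the open bed to fence, clip and tail), y left, z up; origin on the bench under the middle of the fence's face (plate from x = -85 to +62 mm). A cam lever at the left (y = 39 to 74, x = -28 to +50 mm, up to 19 mm over the bed) locks the fence; it stays.
- fence (a point): Middle of the fence's working face, at bed level (jig x = 0, 12 mm above the bench). The fence is a low bar along the jig's y, 112 mm long, standing 6 mm above the bed; the harmonica body ends flush against this face.
- clip_pin (a point): Middle of the clip's hinge pin: jig x = +10 mm, y = 0, 11 mm above the bed, between two ears (45 mm over all along y, up to 16 mm above the bed). The clip is a steel rocker 34 mm wide: its nose with a down-turned lip reaches to -x over the bed, its bare tail to +x, ending 63 mm past the pin.
- clip (a joint): Angle of the sprung clip about its pin, rad: 0 shut, 0.515 fully open (hard stop); pressing the tail down opens it, let go it springs shut. Above 0.35 the lip clears the harmonica body; resting on it, it reads about 0.34. Spring torque 0.02 N m shut, 0.10 N m fully open (4 N pressed 25 mm past the pin).
- clip_tail (a point): Point on the top of the clip's flat tail, on its middle line, 34 mm past the pin; moves with the clip. Shut, the tail slopes up away from the pin at 0.515 rad. Fully open it is level, its top 4 mm above the bed from jig x = 20 to 73 mm, so a fingertip can slide along it while pressing.
- clip_lip (a point): Middle of the lower edge of the clip's lip; moves with the clip. Shut, it is about 3.5 mm above the bed and blocks the harmonica body, which meets it with its edge at about jig x = -8 mm. Fully open it is 12 mm above the bed, at jig x = -7 mm.
- harmonica_body: Loose part: a pearwood comb between two tarnished brass reed plates, flat, 27 (x) x 104 (y) x 9 mm, about 60 g. Origin: centre of its underside, on the bed. Its +x long edge faces the clip and ends at the fence; the -x long edge with ten dark mouth holes is pushed. It starts on the bed 3 to 31 mm short of the shut lip, turned up to 0.2 rad, up to 6 mm off the clip's middle line.
- front_mid (a point): Middle of the harmonica body's +x long edge, at the underside.
- front_left (a point): Point on the +x long edge 48 mm to the left (+y) of its middle, at the underside.
- front_right (a point): Point on the +x long edge 48 mm to the right (-y) of its middle, at the underside.
- spare_comb: Bystander: bare pearwood comb 27 x 104 x 7 mm lying on the bench left of the jig. Origin: centre of its underside.
- cover_plate: Bystander: chrome cover plate, a shallow shell 39 x 104 x 10 mm, on the bench right of the jig. Origin: centre of its underside.
- reed_wrench: Bystander: blued steel reed wrench, flat, 112 x 16 x 5 mm, on the bench beyond the jig. Origin: near its middle, underside.
- magnifier: Bystander: magnifier in a black bakelite ring, 58 mm across, 16 mm high, on the bench beyond the jig at the left. Origin: centre of its underside.
Not all that is in view belongs to the job. Several things look just like the jig: the one meant starts farthest to the robot's left.

How it is judged:
By the outcome, as a careful person would: the job done as asked, in the order asked, and still so for the second after the job is handed in, with the robot touching nothing.
It also fails if it takes over 54 s, if anything falls off the work surface, if the arm or the gripper's body presses on something with over 40 N, if the wrist force passes 120 N, or if a joint passes its speed limit or range.

ROBOT

A 6-joint arm with a two-finger parallel gripper is mounted at the origin on the work surface. World frame = base frame: x ahead of the robot, y to its left, z up, the work surface at z = 0. Lengths are in m, angles in degrees, forces in N, time in s.
With the tool pointing down it reaches from about 0.4 to 0.825 m from the base axis. Payload 7 kg.
Tool frame: the origin (TCP) lies midway between the tips of the shut fingers; the grasp point (between the pads) lies 19 mm behind it; z points along the fingers, y is the direction in which the jaws open and shut (so a half turn about z gives the same grasp; the last joint's range is limited). The gripper opens to 88 mm and grips with 3 to 60 N. Pads are 19 mm wide; open, the fingers measure 130 mm over their backs; the gripper's body (78 mm by 193 mm) begins 47 mm behind the grasp point.
Start: joints at [-53.509, 20.546, 0.682, 0, -70.136, -16.507], TCP at [0.231, -0.634, 0.227] pointing down, gripper open.
Joint ranges: [-176.03, 176.03], [-82.01, 121.73], [-58.28, 71.71], [-173.87, 95.51], [-174.79, -0.11], [-173.66, 173.66]. Speed limits (degrees/s): [136.94, 136.94, 172.46, 180, 180, 180].

INTERFACE

Orientations are given as [roll, pitch, yaw] about the fixed x, y, z axes, in that order (R = Rz(yaw) Ry(pitch) Rx(roll)).
In Python, from plant import get_state, capture, close_job gives the robot as it stands.
- The arm moves only by the tool apply_moves, never from a script. Its argument "commands" is a list of rows, each an object with "grip": the opening, from 0 (shut) to 1 (fully open); "dp": the shift along the tool's x, y, z in mm, a list of three; "yaw": the turn about the tool's z in rad. A call has 1 to 12 rows; each row is the pose to reach, as a shift and turn from the pose commanded when the call began, along the tool's axes at that moment; what a row does not reach only later rows make up. A row lasts 1/8 s, in which the tool goes at most 62.5 mm and 10.7 degrees, less where a joint would pass 70% of its speed; a pose out of reach is approached as far as the arm can. A call with a gripper value outside its range is refused whole. The fingers move at their own pace and stop on an object; "newtons" is the grip in N (left out, the last holds). Time passes only in rows, so rows that repeat a pose let the fingers close. It gives the time, the measured TCP pose, the force and the opening at its end, in the units of the state.
- get_state(): the state, without advancing time (a new reading comes with each control period).
- capture(name): name is "side" or "top"; returns a dict with "color" (400x640x3 uint8, red, green, blue), "camera_matrix" (3x3 intrinsics, pixels), "k1" (the pictures are not rectified: a ray, as slopes to the right and down, at radius r is drawn at 1 + k1 r^2 times it, then the intrinsics apply), "xyz" and "rotation" of the camera in the world. Camera axes: x right, y up, looking along -z (the intrinsics and any distortion apply to the point x, -y, -z); pixel columns grow to the right and rows downward; lengths in m; the calibration is good to about 2 mm. A picture is of the moment at which its call begins. There is no depth.
- close_job(): hands the job in, once; it reports no verdict.
The state is a dict: "time_s": time; "joints": joint angles; "qd": joint speeds; "joint_torque": joint torques, N m; "tcp_pos": TCP position; "eef_rot": TCP orientation; "contact_force": force on the tool from outside, world axes, zero at the start; "moment": the same for the moment, N m; "gripper_width": finger opening in m.
Only numpy, scipy, OpenCV 4.12 (cv2) and the standard library are available. Lean on these libraries where they do the work, as an engineer would, in place of code of your own. Each camera call takes 0.05 s, during which the arm holds its last target.

## Working session

There is one attempt and no reset: what is moved stays moved. The work goes in short steps, Python scripts to look and compute and a tool call to move; the robot and the scene stay as the last step left them, time stands still between calls to the robot, and variables do not carry over. Pictures are saved under pics/ and viewed, and the job is handed in when it is done.

Besides the shell and the picture viewer there is one more tool, called after ">>>" as name([rows], argument=value, ...), one row to a line, values as JSON. apply_moves: Moves the arm, as the interface text tells. Its arguments: {"type":"object","properties":{"commands":{"type":"array","items":{"type":"object","properties":{"grip":{"type":"number"},"dp":{"type":"array","items":{"type":"number"}},"yaw":{"type":"number"}}}},"newtons":{"type":"number"}},"required":["commands"]}

```bash
mkdir -p pics; ls; cat > h.py <<'E'
import numpy as np, cv2
from plant import get_state, capture
def save(n,im): cv2.imwrite(f'pics/{n}.png',cv2.cvtColor(im,cv2.COLOR_RGB2BGR))
def ray(c,u,v):
    K=np.array(c['camera_matrix']);k=c['k1']
    d=np.array([(u-K[0,2])/K[0,0],(v-K[1,2])/K[1,1]]);s=d.copy()
    for _ in range(30): s=d/(1+k*(s@s))
    return np.array(c['rotation'])@np.array([s[0],-s[1],-1.0])
def onz(c,u,v,z):
    r=ray(c,u,v);o=np.array(c['xyz']);return o+r*(z-o[2])/r[2]
def proj(c,p):
    q=np.array(c['rotation']).T@(np.array(p)-np.array(c['xyz']));s=np.array([q[0],-q[1]])/-q[2]
    s=s*(1+c['k1']*(s@s));K=np.array(c['camera_matrix']);return np.array([K[0,0]*s[0]+K[0,2],K[1,1]*s[1]+K[1,2]])
E
python3 - <<'E'
from h import *
import pickle
print(get_state())
for n in('side','top'):
    c=capture(n);save(n+'0',c['color']);pickle.dump(c,open(n+'0.pkl','wb'));print(n,c['xyz'],c['rotation'],c['camera_matrix'],c['k1'])
E
```

```text
pics
{'time_s': 0.0, 'joints': array([-5.35104053e+01,  2.05912455e+01,  6.33725078e-01, -2.05954384e-02,
       -7.01356205e+01, -1.65081788e+01]), 'qd': array([-0.08610054,  0.00399437, -0.03655028,  0.0038513 ,  0.08516705,
       -0.02733671]), 'joint_torque': array([ 1.42976420e-03, -5.82725823e+01,  2.93052900e+01,  6.99705496e+00,
        6.90956818e-03, -1.80312009e-04]), 'tcp_pos': array([ 0.23048142, -0.63390929,  0.22562296]), 'eef_rot': array([ 1.79905196e+02, -7.90590395e-03, -1.60025592e+02]), 'contact_force': array([-0.58505258, -0.04157576, -0.28313837]), 'moment': array([-0.02164623, -0.00300953,  0.00214249]), 'gripper_width': 0.08759034347231026}
side [0.19248328 0.92480444 0.67080823] [  59.06677245   -0.41945283 -155.16642681] [[393.10248661   0.         318.2977328 ]
 [  0.         393.10248661 190.45209919]
 [  0.           0.           1.        ]] -0.02796554479767265
top [0.54138036 0.0218071  1.01329664] [ 3.70554134e+00 -6.34869916e-02 -9.15393786e+01] [[416.57759775   0.         327.73868131]
 [  0.         416.57759775 201.35872256]
 [  0.           0.           1.        ]] -0.07322363930242015
```

```bash
python3 - <<'E'
s=open('h.py').read()
s=s.replace("def save","""from scipy.spatial.transform import Rotation as _R
_cap=capture
def capture(n):
    c=dict(_cap(n)); c['rpy']=c['rotation']; c['rotation']=_R.from_euler('xyz',c['rpy'],degrees=True).as_matrix(); return c
def save""",1)
open('h.py','w').write(s)
import pickle
from h import _R
for n in('side0','top0'):
    c=pickle.load(open(n+'.pkl','rb'));c['rotation']=_R.from_euler('xyz',c['rotation'],degrees=True).as_matrix();pickle.dump(c,open(n+'.pkl','wb'))
E
```

```text
(no output)
```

View pics/top0.png

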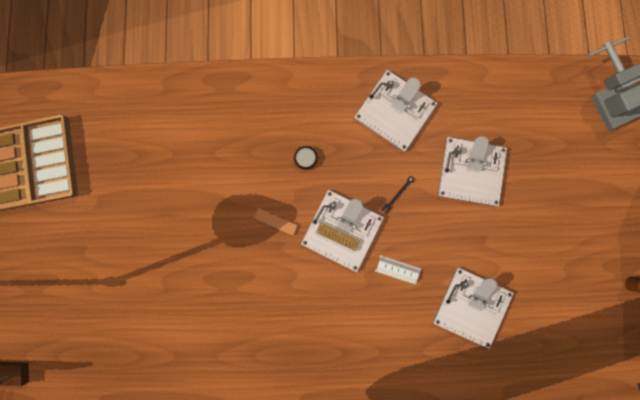

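View pics/side0.png

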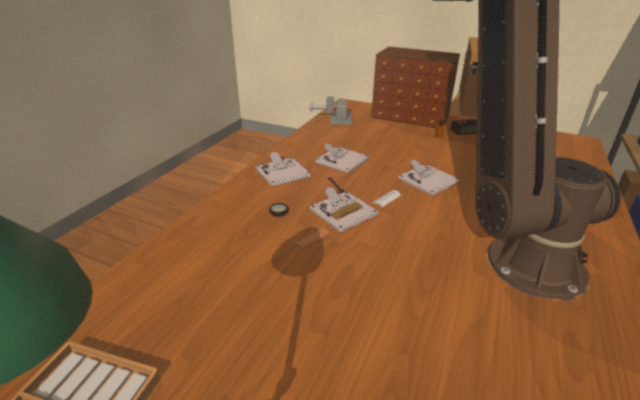

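```bash
python3 - <<'E'
from h import *
import pickle
c=pickle.load(open('top0.pkl','rb'))
im=c['color'][180:280,290:430];save('crop0',cv2.resize(im,None,fx=5.7,fy=5.7,interpolation=cv2.INTER_CUBIC))
c=pickle.load(open('side0.pkl','rb'))
im=c['color'][170:240,290:400];save('crop0s',cv2.resize(im,None,fx=7,fy=7,interpolation=cv2.INTER_CUBIC))
E
```

```text
(no output)
```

View pics/crop0.png

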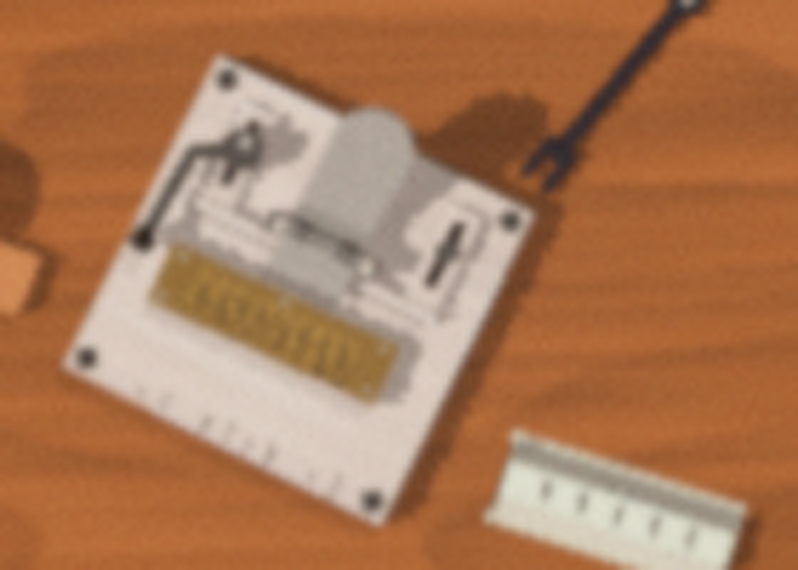

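View pics/crop0s.png

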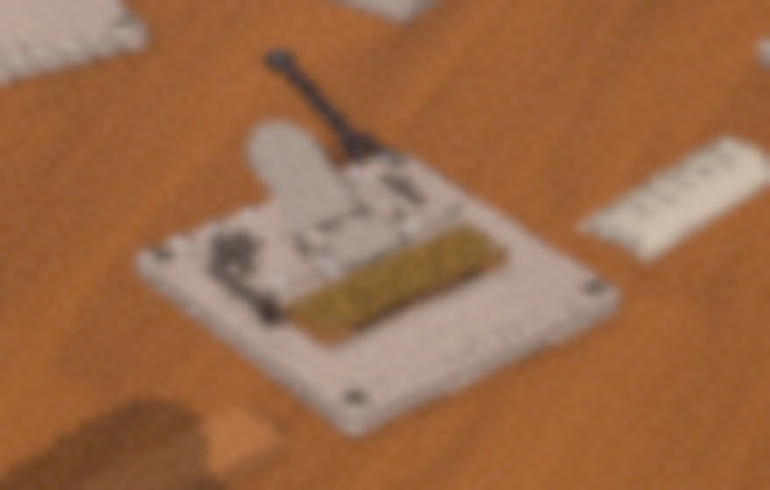

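```bash
cat > meas.py <<'E'
from h import *
import pickle,sys
def measure(c,ref=True):
    S=8;x0,y0,x1,y1=290,180,395,280
    f=lambda p:((p[0]+.5)/S-.5+x0,(p[1]+.5)/S-.5+y0)
    im=cv2.resize(c['color'][y0:y1,x0:x1],None,fx=S,fy=S,interpolation=cv2.INTER_CUBIC)
    hsv=cv2.cvtColor(im,cv2.COLOR_RGB2HSV).astype(int)
    out={}
    m=((hsv[...,1]<75)&(hsv[...,2]>130)).astype(np.uint8)
    cs,_=cv2.findContours(m,cv2.RETR_EXTERNAL,cv2.CHAIN_APPROX_NONE);k=max(cs,key=cv2.contourArea)
    h=np.array([onz(c,*f(p[0]),.012)[:2]*1000 for p in k],np.float32)
    out['plate']=cv2.minAreaRect(h); out['platec']=h
    m2=((hsv[...,0]>14)&(hsv[...,0]<32)&(hsv[...,1]>95)&(hsv[...,2]<190)).astype(np.uint8)
    m2=cv2.morphologyEx(m2,cv2.MORPH_OPEN,np.ones((13,13)))
    cs,_=cv2.findContours(m2,cv2.RETR_EXTERNAL,cv2.CHAIN_APPROX_NONE);k2=max(cs,key=cv2.contourArea)
    h2=np.array([onz(c,*f(p[0]),.021)[:2]*1000 for p in k2],np.float32)
    out['body']=cv2.minAreaRect(h2); out['bodyc']=h2
    v=im.copy();cv2.drawContours(v,[k],-1,(255,0,0),1);cv2.drawContours(v,[k2],-1,(0,0,255),1)
    out['img']=v[:,:800];return out
E
python3 - <<'E'
from meas import *
c=pickle.load(open('top0.pkl','rb'));o=measure(c);save('m0',cv2.resize(o['img'],None,fx=.7,fy=.7))
for k in('plate','body'):print(k,o[k],cv2.boxPoints(o[k]))
S=5.7
P=[(220,57),(535,212),(383,523),(65,367)]
W=np.array([onz(c,(x+.5)/S-.5+290,(y+.5)/S-.5+180,.012)*1000 for x,y in P]);print(W.round(1))
for i in range(4):
    d=W[(i+1)%4]-W[i];print(np.linalg.norm(d),np.degrees(np.arctan2(d[1],d[0])))
E
```

```text
plate ((539.7028198242188, -16.156280517578125), (150.3764190673828, 157.34141540527344), 61.96744918823242) [[ 434.9253    -45.550343]
 [ 573.8075   -119.49658 ]
 [ 644.48035    13.237782]
 [ 505.59814    87.18402 ]]
body ((521.9212646484375, -2.3923912048339844), (103.55526733398438, 26.890453338623047), 63.397945404052734) [[486.7138   -42.668095]
 [510.7576   -54.7094  ]
 [557.1287    37.883312]
 [533.08496   49.924618]]
[[ 634.6   17.1   12. ]
 [ 565.4 -114.1   12. ]
 [ 436.9  -45.9   12. ]
 [ 505.6   85.7   12. ]]
148.3167038096613 -117.81105824621308
145.5051140213073 152.05934491373918
148.52463512087527 62.411459879447186
146.0825446853969 -28.02125766398038
```

View pics/m0.png

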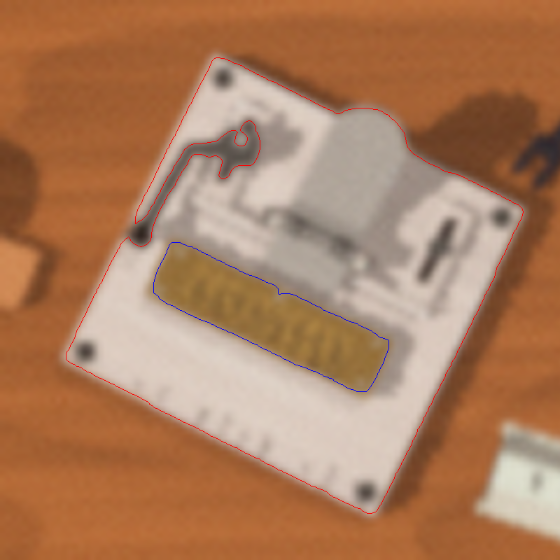

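The four jig look-alikes are at top-view pixels (343,229), (397,109), (474,171) and (474,307). I'm taking (343,229): it is farthest to the robot's left and carries the brass body, and the crop confirms this.

The plate measures about 146 x 148 mm against the stated 147 x 150. The jig's yaw is about -27.9° and its origin is about (546,-20) mm. The body's front edge is about 16 mm from the fence and it is turned about 1°.

>>> apply_moves([
  {"dp": [-20,19,0],"yaw": -0.06,"grip": 0.91},
  {"dp": [-50,47,0],"yaw": -0.12,"grip": 0.91},
  {"dp": [-80,76,5],"yaw": -0.18,"grip": 0.91},
  {"dp": [-115,110,10],"yaw": -0.25,"grip": 0.91},
  {"dp": [-150,143,20],"yaw": -0.32,"grip": 0.91},
  {"dp": [-185,176,25],"yaw": -0.39,"grip": 0.91},
  {"dp": [-220,209,30],"yaw": -0.46,"grip": 0.91},
  {"dp": [-255,243,35],"yaw": -0.53,"grip": 0.91},
  {"dp": [-290,276,40],"yaw": -0.6,"grip": 0.91},
  {"dp": [-325,309,45],"yaw": -0.67,"grip": 0.91},
  {"dp": [-350,333,50],"yaw": -0.735,"grip": 0.91},
  {"dp": [-370,352,50],"yaw": -0.735,"grip": 0.91},
])

```text
time_s: 1.6
tcp_pos: [0.4581, -0.1756, 0.176]
eef_rot: [179.9, -0.0, -117.8]
contact_force: [-0.1, -0.2, 0.5]
gripper_width: 0.0797
```

```bash
cat > go.py <<'E'
from h import *
import sys
A=np.radians(-27.85);O=np.array([545.8,-19.7])
ux=np.array([np.cos(A),np.sin(A)]);uy=np.array([-ux[1],ux[0]])
def jig(p): d=np.asarray(p)[:2]-O;return np.array([d@ux,d@uy])
def world(x,y): return O+x*ux+y*uy
def to(x,y,z):
    s=get_state();R=_R.from_euler('xyz',s['eef_rot'],degrees=True).as_matrix();p=s['tcp_pos']*1000
    d=R.T@(np.append(world(x,y),z)-p)
    yw=(62.15-s['eef_rot'][2]+90)%180-90
    print('t',s['time_s'],'tcp',p.round(1),'jig',jig(p).round(1),'rot',s['eef_rot'].round(2),'w',round(s['gripper_width']*1000,1),'F',s['contact_force'].round(1))
    print('dp',d.round(1),'yaw rad',round(-np.radians(yw),4))
from h import _R
if __name__=='__main__': to(*map(float,sys.argv[1:4]))
E
python3 go.py -9 3 100
```

```text
t 1.6 tcp [ 458.1 -175.6  176. ] jig [  -4.7 -178.8] rot [ 1.7994e+02 -2.0000e-02 -1.1780e+02] w 79.7 F [-0.1 -0.2  0.5]
dp [-181.8    4.1   75.9] yaw rad 0.0009
```

>>> apply_moves([
  {"dp": [-30,0,5],"grip": 0.91},
  {"dp": [-65,0,20],"grip": 0.91},
  {"dp": [-100,0,35],"grip": 0.91},
  {"dp": [-130,0,50],"grip": 0.91},
  {"dp": [-160,0,65],"grip": 0.91},
  {"dp": [-182,0,76],"grip": 0.91},
  {"dp": [-182,0,76],"grip": 0.91},
])

```text
$.commands[0]: bad value
```

```bash
python3 - <<'E'
from go import *
import pickle
to(-9,3,100)
for n,(x0,y0,x1,y1),s in(('top',(270,150,410,280),5.5),('side',(270,120,420,250),5)):
    c=capture(n);pickle.dump(c,open(n+'1.pkl','wb'));save(n+'1',cv2.resize(c['color'][y0:y1,x0:x1],None,fx=s*.8,fy=s*.8,interpolation=cv2.INTER_CUBIC))
E
```

```text
t 1.6 tcp [ 458.1 -175.6  176. ] jig [  -4.7 -178.8] rot [ 1.7994e+02 -2.0000e-02 -1.1780e+02] w 79.7 F [-0.1 -0.2  0.5]
dp [-181.8    4.1   75.9] yaw rad 0.0009
```

View pics/top1.png

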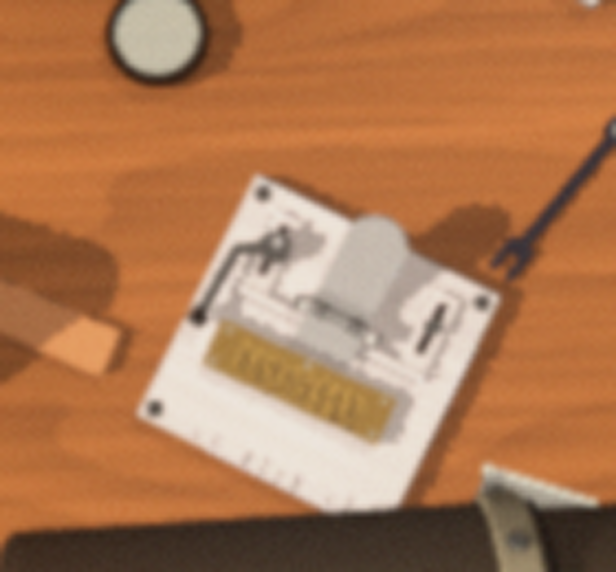

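View pics/side1.png

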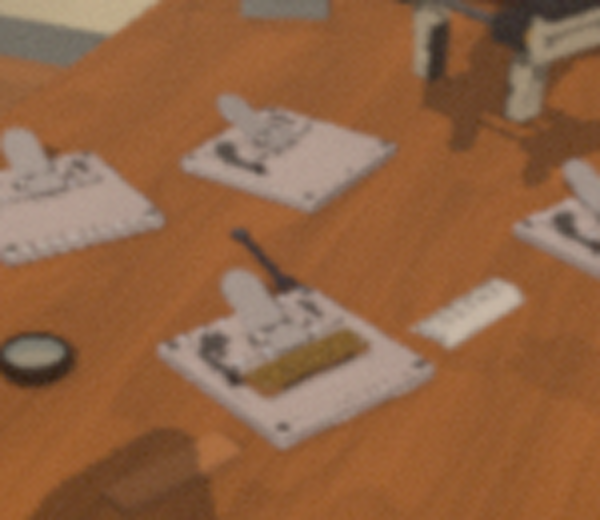

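Yaw is required in every row, so I'll resend the move with it included. The views show the jig untouched, with the hand at the upper right of the side view.

>>> apply_moves([
  {"dp": [-30,0,5],"yaw": 0,"grip": 0.91},
  {"dp": [-65,2,20],"yaw": 0,"grip": 0.91},
  {"dp": [-100,4,35],"yaw": 0,"grip": 0.91},
  {"dp": [-130,4,50],"yaw": 0,"grip": 0.91},
  {"dp": [-160,4,65],"yaw": 0,"grip": 0.91},
  {"dp": [-182,4,76],"yaw": 0,"grip": 0.91},
  {"dp": [-182,4,76],"yaw": 0,"grip": 0.91},
])

```text
time_s: 2.58
tcp_pos: [0.5397, -0.0138, 0.0995]
eef_rot: [179.9, -0.1, -117.8]
contact_force: [-0.6, -0.2, -0.0]
gripper_width: 0.08
```

```bash
cat > look.py <<'E'
from go import *
import pickle
k=sys.argv[1]
to(-9,3,100)
for n,(x0,y0,x1,y1),s in(('top',(270,150,410,280),4.4),('side',(290,140,410,240),6)):
    c=capture(n);pickle.dump(c,open(n+k+'.pkl','wb'));save(n+k,cv2.resize(c['color'][y0:y1,x0:x1],None,fx=s,fy=s,interpolation=cv2.INTER_CUBIC))
E
python3 look.py 2
```

```text
t 2.575 tcp [539.7 -13.8  99.5] jig [-8.2  2.4] rot [ 1.7993e+02 -8.0000e-02 -1.1784e+02] w 80.0 F [-0.6 -0.2 -0. ]
dp [-0.6  0.8 -0.5] yaw rad 0.0002
```

View pics/top2.png

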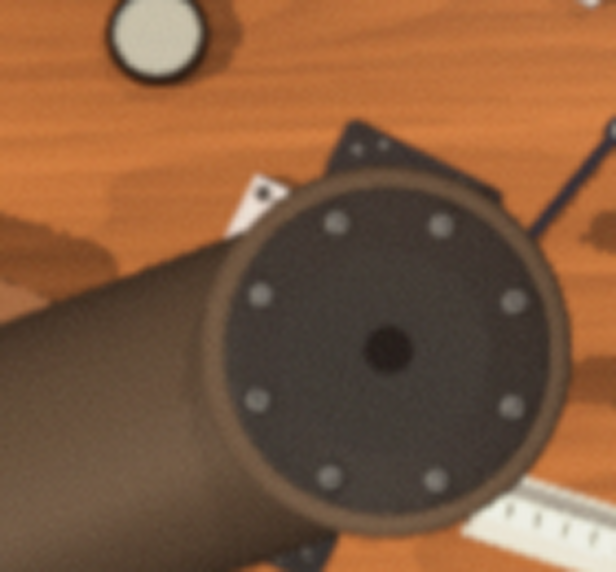

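View pics/side2.png

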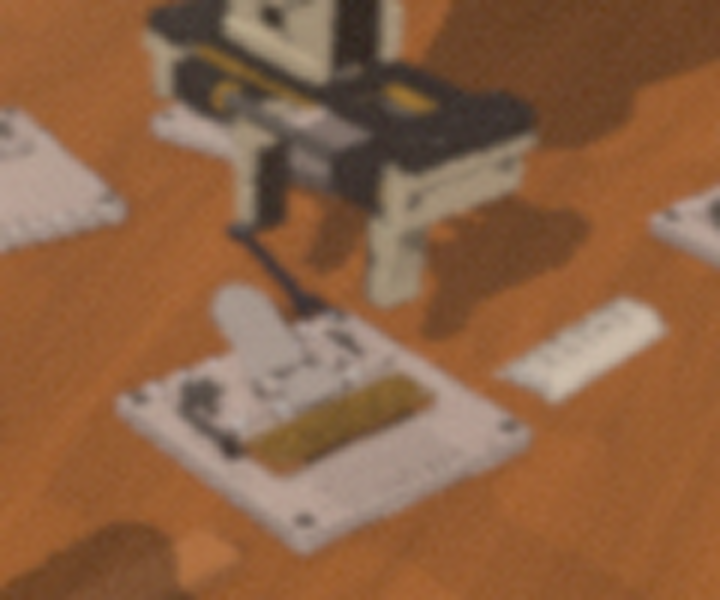

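```bash
python3 - <<'E'
from go import *
import pickle
c=pickle.load(open('side2.pkl','rb'));S=6
f=lambda x,y:((x+.5)/S-.5+290,(y+.5)/S-.5+140)
for n,p in dict(farleft=(118,403),nearleft=(300,545),nearright=(530,430)).items():
    print(n,jig(onz(c,*f(*p),.012)*1000).round(1))
print('tip overlay')
tx,ty=-8.2,2.4
im=cv2.imread('pics/side2.png')
for x in(tx-40,tx-61,tx+40,tx+61):
  for y in(ty-9.5,ty+9.5):
    q=proj(c,np.append(world(x,y),99.5)/1000);q=((q-[290,140]+.5)*S-.5).round().astype(int);print(x,y,q);cv2.circle(im,tuple(int(a) for a in q),3,(0,0,255),-1)
# body corners per top estimate and plate
for x,y,z in[(-85,75,12),(-85,-75,12),(62,75,12),(62,-75,12),(-15.7,56,21),(-15.7,-48,21),(-42.7,56,21),(-42.7,-48,21),(73-5,0,48)]:
    q=proj(c,np.append(world(x,y),z)/1000);q=((q-[290,140]+.5)*S-.5).round().astype(int);cv2.circle(im,tuple(int(a) for a in q),3,(255,0,0),-1)
cv2.imwrite('pics/ov2.png',im)
# lever ball etc in top
c=pickle.load(open('top1.pkl','rb'))
g=lambda x,y:((x+.5)/4.4-.5+270,(y+.5)/4.4-.5+150)
print('ball',jig(onz(c,*g(197,316),.025)*1000),'tailend',jig(onz(c,*g(390,216),.048)*1000), 'tail sides',jig(onz(c,*g(326,290),.03)*1000),jig(onz(c,*g(395,316),.03)*1000))
E
```

```text
farleft [57.4 80.5]
nearleft [-90.2  83.6]
nearright [-85.7 -70.3]
tip overlay
-48.2 -7.1 [395 287]
-48.2 11.9 [366 299]
-69.2 -7.1 [425 305]
-69.2 11.9 [395 318]
31.8 -7.1 [288 222]
31.8 11.9 [259 233]
52.8 -7.1 [262 206]
52.8 11.9 [233 217]
ball [-22.21144575  69.25995664] tailend [70.19299239  0.56177198] tail sides [20.94243494 13.24778529] [ 24.82734976 -26.09047783]
```

View pics/ov2.png

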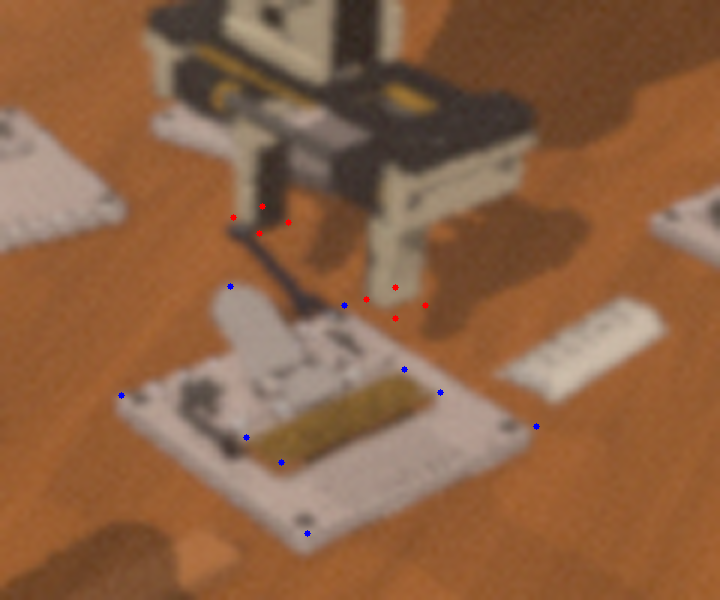

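>>> apply_moves([
  {"dp": [0,0,15],"yaw": 0,"grip": 0.98},
  {"dp": [0,0,30],"yaw": 0,"grip": 0.98},
  {"dp": [0,0,46],"yaw": 0,"grip": 0.98},
  {"dp": [0,0,46],"yaw": 0,"grip": 0.98},
  {"dp": [0,0,46],"yaw": 0,"grip": 0.98},
])

```text
time_s: 3.3
tcp_pos: [0.5399, -0.0144, 0.0545]
eef_rot: [180.0, -0.0, -117.9]
contact_force: [0.3, -0.5, 0.6]
gripper_width: 0.0861
```

```bash
python3 look.py 3; python3 - <<'E'
from go import *
import pickle
c=pickle.load(open('side3.pkl','rb'))
save('s3',cv2.resize(c['color'][160:240,300:390],None,fx=8,fy=7.5,interpolation=cv2.INTER_CUBIC))
c=pickle.load(open('top2.pkl','rb'))
for z in(.25,.3,.35,.4):print(z,onz(c,387/4.4+270,349/4.4+150,z)*1000)
E
```

```text
t 3.3 tcp [539.9 -14.4  54.5] jig [-7.7  1.9] rot [ 1.800e+02 -1.000e-02 -1.179e+02] w 86.1 F [ 0.3 -0.5  0.6]
dp [ -1.1   1.3 -45.5] yaw rad -0.0008
0.25 [538.04830376 -34.25382173 250.        ]
0.3 [538.26657106 -30.58153224 300.        ]
0.35 [538.48483836 -26.90924275 350.        ]
0.4 [538.70310565 -23.23695326 400.        ]
```

View pics/s3.png

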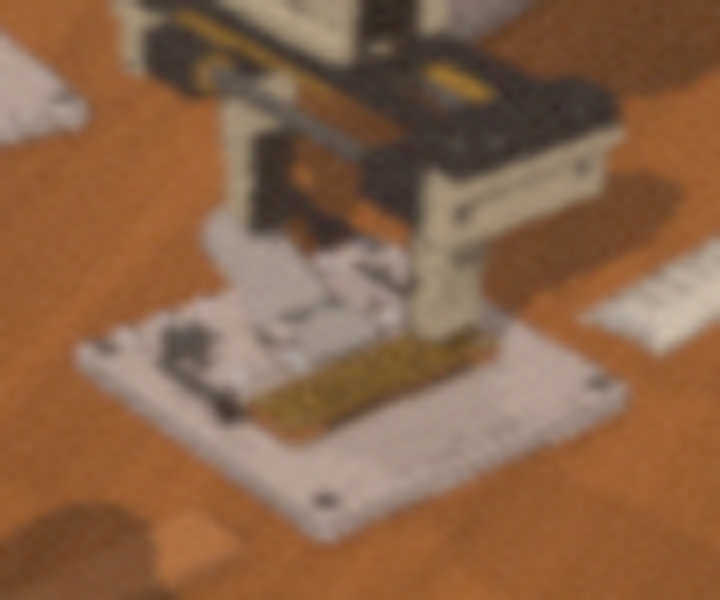

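```bash
python3 - <<'E'
from go import *
import pickle
c=pickle.load(open('side3.pkl','rb'))
f=lambda x,y:((x+.5)/8-.5+300,(y+.5)/7.5-.5+160)
print('pred inner-left', (-7.7-43,1.9+9.5))
for p in[(412,330),(442,340),(480,322)]:print('finger',p,jig(onz(c,*f(*p),.0545)*1000).round(1))
for p in[(235,228),(250,232)]:print('far finger',p,jig(onz(c,*f(*p),.0545)*1000).round(1))
for n,p in dict(fl=(76,345),nl=(325,528),nr=(632,390)).items():print(n,jig(onz(c,*f(*p),.012)*1000).round(1))
for n,p in dict(b_nl=(297,428),b_fl=(245,397)).items():print(n,jig(onz(c,*f(*p),.021)*1000).round(1))
im=cv2.imread('pics/s3.png');g=lambda P:(((proj(c,P)-[300,160]+.5)*[8,7.5])-.5).round().astype(int)
for x,y,z in[(-50.7,11.4,54.5),(-50.7,-7.6,54.5),(35.3,11.4,54.5),(-85,75,12),(-85,-75,12),(62,75,12)]:
    print((x,y,z),g(np.append(world(x,y),z)/1000))
E
```

```text
pred inner-left (-50.7, 11.4)
finger (412, 330) [-53.7  11.7]
finger (442, 340) [-65.5   7.7]
finger (480, 322) [-64.2 -12. ]
far finger (235, 228) [44.5 15.1]
far finger (250, 232) [38.6 12.5]
fl [63.  77.1]
nl [-89.6  80.9]
nr [-88.1 -70.7]
b_nl [-43.2  55.6]
b_fl [-15.4  57.3]
(-50.7, 11.4, 54.5) [407 326]
(-50.7, -7.6, 54.5) [446 311]
(35.3, 11.4, 54.5) [258 234]
(-85, 75, 12) [329 516]
(-85, -75, 12) [634 383]
(62, 75, 12) [ 82 344]
```

>>> apply_moves([
  {"dp": [-1,3,0],"yaw": 0,"grip": 0.886},
  {"dp": [-1,3,0],"yaw": 0,"grip": 0.886},
  {"dp": [-1,3,5],"yaw": 0,"grip": 0.886},
  {"dp": [-1,3,10],"yaw": 0,"grip": 0.886},
  {"dp": [-1,3,15],"yaw": 0,"grip": 0.886},
  {"dp": [-1,3,19],"yaw": 0,"grip": 0.886},
  {"dp": [-1,3,22],"yaw": 0,"grip": 0.886},
  {"dp": [-1,3,25],"yaw": 0,"grip": 0.886},
  {"dp": [-1,3,25],"yaw": 0,"grip": 0.886},
])

```text
time_s: 4.53
tcp_pos: [0.5375, -0.0121, 0.0294]
eef_rot: [180.0, -0.0, -117.9]
contact_force: [-1.0, -0.1, 1.0]
gripper_width: 0.0778
```

```bash
python3 look.py 4; python3 - <<'E'
from go import *
import pickle
c=pickle.load(open('side4.pkl','rb'))
save('s4',cv2.resize(c['color'][160:240,300:390],None,fx=8,fy=7.5,interpolation=cv2.INTER_CUBIC))
E
```

```text
t 4.525 tcp [537.5 -12.1  29.4] jig [-10.9   2.9] rot [ 1.7999e+02 -1.0000e-02 -1.1790e+02] w 77.8 F [-1.  -0.1  1. ]
dp [ -0.1  -1.9 -70.6] yaw rad -0.0009
```

View pics/s4.png

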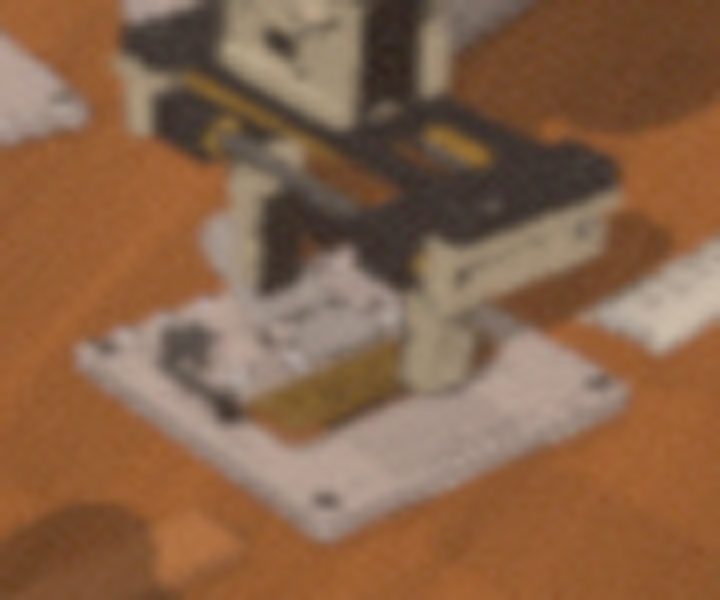

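>>> apply_moves([
  {"dp": [0,0,3],"yaw": 0,"grip": 0.886},
  {"dp": [0,0,6],"yaw": 0,"grip": 0.886},
  {"dp": [0,0,9],"yaw": 0,"grip": 0.886},
  {"dp": [0,0,11.5],"yaw": 0,"grip": 0.886},
  {"dp": [0,0,11.5],"yaw": 0,"grip": 0.886},
])

```text
time_s: 5.25
tcp_pos: [0.5376, -0.012, 0.0179]
eef_rot: [180.0, 0.0, -117.9]
contact_force: [0.2, 1.0, 3.1]
gripper_width: 0.0777
```

```bash
python3 look.py 5; python3 - <<'E'
from go import *
import pickle
c=pickle.load(open('side5.pkl','rb'))
save('s5',cv2.resize(c['color'][160:240,300:390],None,fx=8,fy=7.5,interpolation=cv2.INTER_CUBIC))
E
```

```text
t 5.25 tcp [537.6 -12.   17.9] jig [-10.9   3. ] rot [ 180.     0.  -117.9] w 77.7 F [0.2 1.  3.1]
dp [ -0.   -1.9 -82.1] yaw rad -0.0008
```

View pics/s5.png

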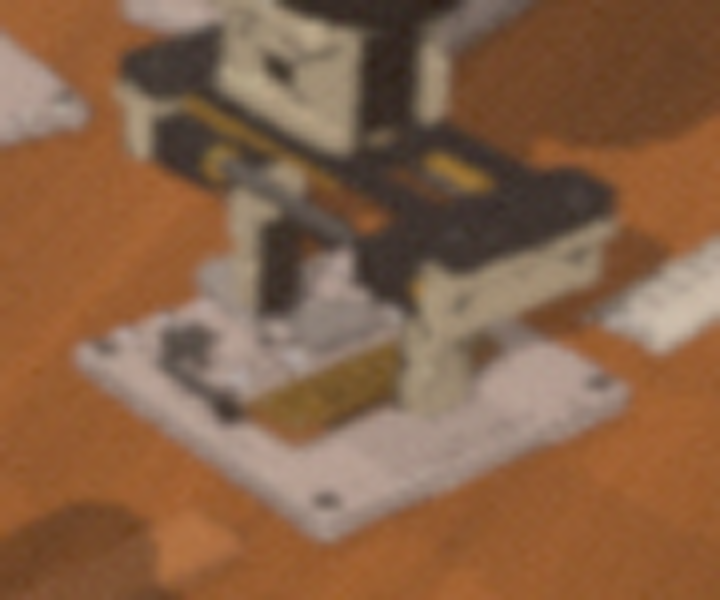

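>>> apply_moves([
  {"dp": [0,0,1],"yaw": 0,"grip": 0.886},
  {"dp": [0,-2,1],"yaw": 0,"grip": 0.886},
  {"dp": [0,-4,1],"yaw": 0,"grip": 0.886},
  {"dp": [0,-6,1],"yaw": 0,"grip": 0.886},
  {"dp": [0,-8,1],"yaw": 0,"grip": 0.886},
  {"dp": [0,-10,1],"yaw": 0,"grip": 0.886},
  {"dp": [0,-12,1],"yaw": 0,"grip": 0.886},
  {"dp": [0,-12,1],"yaw": 0,"grip": 0.886},
])

```text
time_s: 6.35
tcp_pos: [0.5484, -0.0178, 0.017]
eef_rot: [-180.0, -0.0, -117.9]
contact_force: [-1.8, -0.0, 2.1]
gripper_width: 0.0778
```

```bash
python3 look.py 6; python3 - <<'E'
from go import *
import pickle
c=pickle.load(open('side6.pkl','rb'))
save('s6',cv2.resize(c['color'][160:240,300:390],None,fx=8,fy=7.5,interpolation=cv2.INTER_CUBIC))
E
```

```text
t 6.35 tcp [548.4 -17.8  17. ] jig [1.4 2.9] rot [-179.99   -0.   -117.91] w 77.8 F [-1.8 -0.   2.1]
dp [ -0.1  10.4 -83. ] yaw rad -0.001
```

View pics/s6.png

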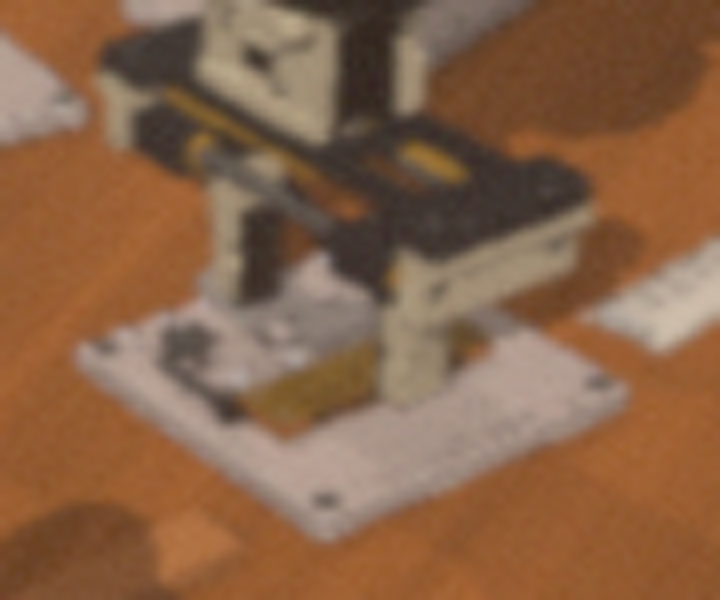

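>>> apply_moves([
  {"dp": [0,-1.5,0],"yaw": 0,"grip": 0.886},
  {"dp": [0,-3,0],"yaw": 0,"grip": 0.886},
  {"dp": [0,-4.5,0],"yaw": 0,"grip": 0.886},
  {"dp": [0,-6,0],"yaw": 0,"grip": 0.886},
  {"dp": [0,-7,0],"yaw": 0,"grip": 0.886},
  {"dp": [0,-7,0],"yaw": 0,"grip": 0.886},
])

```text
time_s: 7.2
tcp_pos: [0.5545, -0.021, 0.017]
eef_rot: [-180.0, 0.0, -117.9]
contact_force: [-0.8, 0.6, 1.8]
gripper_width: 0.0775
```

>>> apply_moves([
  {"dp": [0,-1,0],"yaw": 0,"grip": 0.886},
  {"dp": [0,-2,0],"yaw": 0,"grip": 0.886},
  {"dp": [0,-2,0],"yaw": 0,"grip": 0.886},
])

```text
time_s: 7.58
tcp_pos: [0.5562, -0.022, 0.0171]
eef_rot: [-180.0, 0.0, -117.9]
contact_force: [-2.2, -0.2, 1.5]
gripper_width: 0.0775
```

```bash
python3 look.py 7; python3 - <<'E'
from go import *
import pickle
c=pickle.load(open('side7.pkl','rb'))
save('s7',cv2.resize(c['color'][160:240,300:390],None,fx=8,fy=7.5,interpolation=cv2.INTER_CUBIC))
E
```

```text
t 7.575 tcp [556.2 -22.   17.1] jig [10.3  2.9] rot [-179.99    0.   -117.9 ] w 77.5 F [-2.2 -0.2  1.5]
dp [ -0.1  19.3 -82.9] yaw rad -0.0009
```

View pics/s7.png

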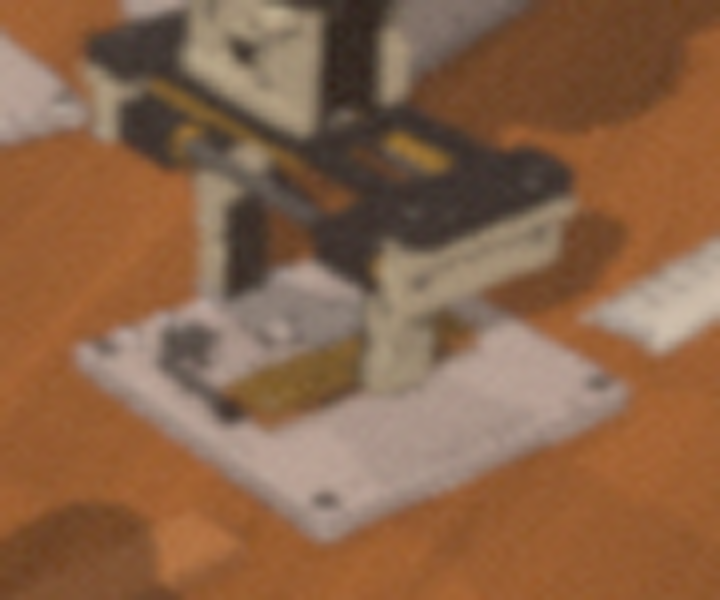

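>>> apply_moves([
  {"dp": [0,-0.7,0],"yaw": 0,"grip": 0.886},
  {"dp": [0,-1.5,0],"yaw": 0,"grip": 0.886},
  {"dp": [0,-1.5,0],"yaw": 0,"grip": 0.886},
])

```text
time_s: 8.05
tcp_pos: [0.5575, -0.0226, 0.017]
eef_rot: [180.0, -0.0, -117.9]
contact_force: [-1.7, -0.0, 2.3]
gripper_width: 0.0776
```

>>> apply_moves([
  {"dp": [0,-0.5,0],"yaw": 0,"grip": 0.886},
  {"dp": [0,-1,0],"yaw": 0,"grip": 0.886},
  {"dp": [0,-1,0],"yaw": 0,"grip": 0.886},
])

```text
time_s: 8.43
tcp_pos: [0.5584, -0.0231, 0.0171]
eef_rot: [-180.0, 0.0, -117.9]
contact_force: [-1.7, 1.4, 2.5]
gripper_width: 0.078
```

```bash
python3 go.py 12 3 17
```

```text
t 8.425 tcp [558.4 -23.1  17.1] jig [12.7  2.9] rot [-180.      0.   -117.91] w 78.0 F [-1.7  1.4  2.5]
dp [-0.1  0.7  0.1] yaw rad -0.001
```

>>> apply_moves([
  {"dp": [0,-0.5,0],"yaw": 0,"grip": 0.886},
  {"dp": [0,-1,0],"yaw": 0,"grip": 0.886},
  {"dp": [0,-1,0],"yaw": 0,"grip": 0.886},
])

```text
time_s: 8.8
tcp_pos: [0.5586, -0.0233, 0.017]
eef_rot: [179.9, -0.0, -117.9]
contact_force: [-4.9, 4.0, 5.3]
gripper_width: 0.0774
```

```bash
python3 look.py 8; python3 - <<'E'
from go import *
import pickle
c=pickle.load(open('side8.pkl','rb'))
save('s8',cv2.resize(c['color'][165:225,310:370],None,fx=12,fy=10,interpolation=cv2.INTER_CUBIC))
E
```

```text
t 8.8 tcp [558.6 -23.3  17. ] jig [12.9  2.8] rot [ 1.7994e+02 -1.0000e-02 -1.1792e+02] w 77.4 F [-4.9  4.   5.3]
dp [ -0.2  22.  -83. ] yaw rad -0.0012
```

View pics/s8.png

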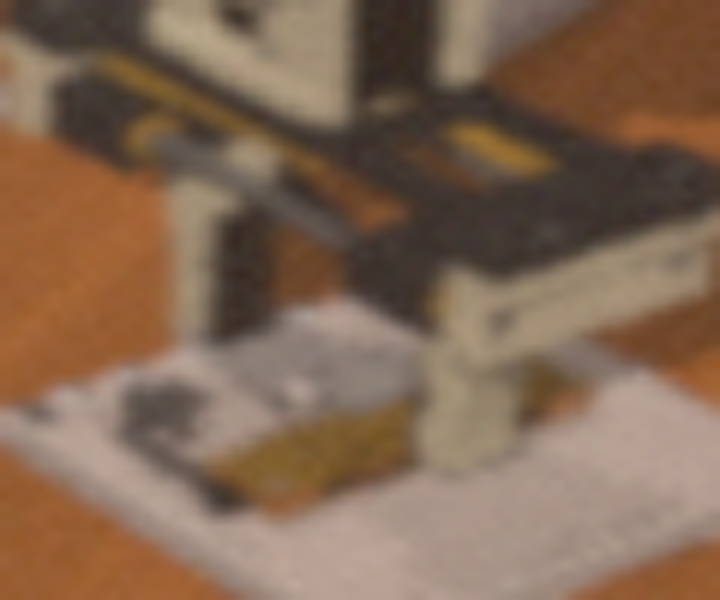

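>>> apply_moves([
  {"dp": [0,-0.6,0],"yaw": 0,"grip": 0.886},
  {"dp": [0,-1.2,0],"yaw": 0,"grip": 0.886},
  {"dp": [0,-1.2,0],"yaw": 0,"grip": 0.886},
  {"dp": [0,-1.2,0],"yaw": 0,"grip": 0.886},
])

```text
time_s: 9.4
tcp_pos: [0.5586, -0.0234, 0.0169]
eef_rot: [179.9, -0.0, -117.9]
contact_force: [-8.2, 9.3, 8.6]
gripper_width: 0.0781
```

```bash
python3 go.py 12 3 17; python3 -c "
from plant import get_state;print(get_state()['moment'])"
```

```text
t 9.4 tcp [558.6 -23.4  16.9] jig [13.1  2.7] rot [ 1.7985e+02 -3.0000e-02 -1.1794e+02] w 78.1 F [-8.2  9.3  8.6]
dp [-0.3  1.1 -0.1] yaw rad -0.0016
[ 3.31040175  3.20809735 -0.14929783]
```

>>> apply_moves([
  {"dp": [0,0.8,0],"yaw": 0,"grip": 0.886},
  {"dp": [0,1.7,0],"yaw": 0,"grip": 0.886},
  {"dp": [0,2.5,0],"yaw": 0,"grip": 0.886},
  {"dp": [0,2.5,0],"yaw": 0,"grip": 0.886},
])

```text
time_s: 9.9
tcp_pos: [0.5585, -0.0231, 0.0172]
eef_rot: [-180.0, 0.0, -117.9]
contact_force: [0.2, -0.7, 2.1]
gripper_width: 0.0774
```

```bash
python3 go.py 12 3 17
```

```text
t 9.9 tcp [558.5 -23.1  17.2] jig [12.8  3. ] rot [-1.7996e+02  2.0000e-02 -1.1790e+02] w 77.4 F [ 0.2 -0.7  2.1]
dp [-0.   0.8  0.2] yaw rad -0.0008
```

>>> apply_moves([
  {"dp": [0,0.5,0],"yaw": 0,"grip": 0.886},
  {"dp": [0,0.5,-1.5],"yaw": 0,"grip": 0.886},
  {"dp": [0,0.5,-3],"yaw": 0,"grip": 0.886},
  {"dp": [0,0.5,-5],"yaw": 0,"grip": 0.886},
  {"dp": [0,0.5,-7],"yaw": 0,"grip": 0.886},
  {"dp": [0,0.5,-9],"yaw": 0,"grip": 0.886},
  {"dp": [0,0.5,-12],"yaw": 0,"grip": 0.886},
  {"dp": [0,0.5,-16],"yaw": 0,"grip": 0.886},
  {"dp": [0,0.5,-22],"yaw": 0,"grip": 0.886},
  {"dp": [0,0.5,-35],"yaw": 0,"grip": 0.886},
  {"dp": [0,0.5,-55],"yaw": 0,"grip": 0.886},
  {"dp": [0,0.5,-80],"yaw": 0,"grip": 0.886},
])

```text
time_s: 11.4
tcp_pos: [0.5574, -0.0228, 0.0982]
eef_rot: [180.0, -0.0, -117.9]
contact_force: [-0.4, -1.2, 0.6]
gripper_width: 0.0775
```

>>> apply_moves([
  {"dp": [20,0,-20],"yaw": 0,"grip": 0.886},
  {"dp": [50,0,-30],"yaw": 0,"grip": 0.886},
  {"dp": [85,0,-40],"yaw": 0,"grip": 0.886},
  {"dp": [120,0,-40],"yaw": 0,"grip": 0.886},
  {"dp": [155,0,-40],"yaw": 0,"grip": 0.886},
  {"dp": [185,0,-40],"yaw": 0,"grip": 0.886},
  {"dp": [200,0,-40],"yaw": 0,"grip": 0.886},
  {"dp": [200,0,-40],"yaw": 0,"grip": 0.886},
])

```text
time_s: 12.4
tcp_pos: [0.4638, -0.2, 0.1376]
eef_rot: [-180.0, 0.0, -118.0]
contact_force: [0.4, -0.0, 0.4]
gripper_width: 0.0777
```

```bash
python3 look.py 9; python3 - <<'E'
from go import *
import pickle
from meas import measure
c=pickle.load(open('side9.pkl','rb'))
save('s9',cv2.resize(c['color'][165:235,305:385],None,fx=9,fy=8.5,interpolation=cv2.INTER_CUBIC))
c=pickle.load(open('top9.pkl','rb'));o=measure(c);save('m9',cv2.resize(o['img'],None,fx=.75,fy=.75));print(o['body'],[jig(p).round(1) for p in cv2.boxPoints(o['body'])])
h=np.array([jig(p) for p in o['bodyc']])
for sgn in(-1,1):
    b=[]
    for y in range(-42,50,6):
        s=h[abs(h[:,1]-y)<3]; b.append((y,s[:,0].min() if sgn<0 else s[:,0].max()))
    print(sgn,np.round(b,1).tolist())
E
```

```text
t 12.4 tcp [ 463.8 -200.   137.6] jig [  11.8 -197.7] rot [-1.7996e+02  2.0000e-02 -1.1798e+02] w 77.7 F [ 0.4 -0.   0.4]
dp [-200.7   21.3   37.7] yaw rad -0.0023
((535.6729736328125, -9.661357879638672), (103.8616714477539, 25.774032592773438), 61.917503356933594) [array([-26.7, -47.7]), array([ -1. , -47.8]), array([-0.5, 56. ]), array([-26.3,  56.1])]
-1 [[-42.0, -26.0], [-36.0, -26.3], [-30.0, -26.3], [-24.0, -26.7], [-18.0, -26.2], [-12.0, -26.5], [-6.0, -26.3], [0.0, -26.4], [6.0, -26.4], [12.0, -26.2], [18.0, -26.5], [24.0, -26.5], [30.0, -26.4], [36.0, -26.1], [42.0, -25.9], [48.0, -26.0]]
1 [[-42.0, -1.8], [-36.0, -1.5], [-30.0, -1.2], [-24.0, -1.0], [-18.0, -1.4], [-12.0, -9.9], [-6.0, -10.1], [0.0, -10.2], [6.0, -10.2], [12.0, -10.0], [18.0, -1.1], [24.0, -0.7], [30.0, -0.9], [36.0, -0.8], [42.0, -0.9], [48.0, -1.1]]
```

View pics/m9.png

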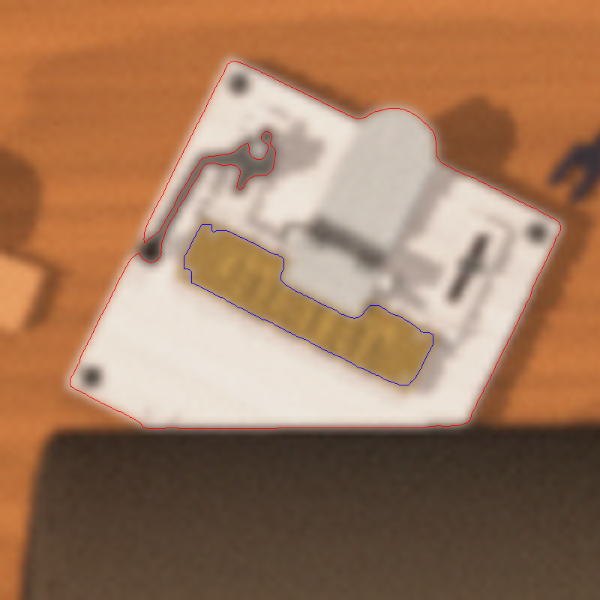

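View pics/s9.png

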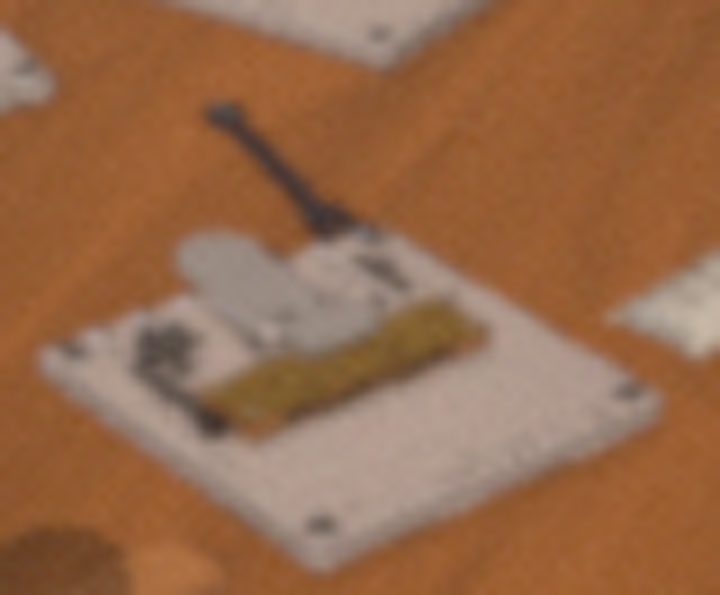

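The clip rests on the body and the body's edges are parallel to the fence, so I'm handing in.

```bash
python3 - <<'E'
import pickle,cv2,numpy as np
a=pickle.load(open('top0.pkl','rb'))['color'];b=pickle.load(open('top9.pkl','rb'))['color']
for n,(x0,y0,x1,y1) in dict(comb=(245,200,300,240),magn=(290,140,322,175),wrench=(378,172,418,215)).items():
    print(n,cv2.absdiff(a,b)[y0:y1,x0:x1].mean().round(2))
from plant import close_job;print(close_job())
E
```

```text
comb 12.96
magn 15.13
wrench 16.02
the job is handed in; nothing more can be done
None
```

The harmonica body is loaded against the fence with the clip sprung down onto it, and I have handed the job in. I pressed the clip tail with one finger (tip about 17 mm above the bench, about 3 N). With it held down, I pushed the body about 16 mm with the other finger until it stopped hard. I then eased off, lifted so the clip sprang shut, and drew the hand clear, at about 12.4 s.

**Last checks:**
- **Stop at the fence:** the body stopped where the fence should be, and another 1.2 mm of commanded push moved the hand only 0.2 mm while the force rose to about 12 N.
- **Flush:** in the top view the mouth-hole edge sits at jig x ≈ -26.4 mm along its whole length (nominal -27). It is parallel to the fence within about 0.3°, which is measurement noise.
- **Clip:** both views show the clip lying on the body, and the contact force on the hand read about zero.

**Checks that failed or disagreed:**
- **Camera agreement:** the side view placed the jig 2 to 4 mm off the top view. I allowed for this with extra clearance before lowering the fingers.
- **Other items on the bench:** my before/after image difference gave no clear answer. It was 13 to 16 grey levels in all three areas checked: spare comb, magnifier and wrench. I took that to be a change in overall brightness. The cover plate was not in that check. I did no position check on any of these items. The hand never came close to them at low height, and by eye the ones in view look unmoved.

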